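# Unclip the desiccant cartridge and hang it on the spring balance

### The arm

A 7-joint arm with a two-finger parallel gripper is mounted at the origin on a cart in front of the work surface, level with it; the furniture and walls round the work are solid. World frame = base frame: x ahead of the robot, y to its left, z up, the work surface at z = 0. Lengths are in m, angles in rad, forces in N, time in s.
With the tool pointing down it reaches from about 0.425 to 1.025 m from the base axis. Payload 9.4 kg.
Tool frame: the origin (TCP) lies at the very end of the fingers, on their centre line; the grasp point (between the pads) lies bot.hold_point_z behind it (bot.hold_point_z is the distance from the TCP to the grasp point, in m); y points along the fingers, z is the direction in which the jaws open and shut, and the axes are right-handed (so a half turn about y gives the same grasp; the last joint's range is limited). The gripper opens to 85 mm and grips with 20 to 120 N. Pads are 22 mm wide; open, the fingers measure 114 mm over their backs; the gripper's body (76 mm by 85 mm) begins 54 mm behind the grasp point. The pads swing forward as they close: fully open they stand 13 mm farther back than shut.
Start: joints at [1.024, 0.599, -0.003, 1.599, 0.002, 0.943, -0.08], TCP at [0.328, -0.646, 0.231] pointing down, gripper open.
Joint ranges: [-2.57, 2.57], [-0.35, 1.97], [-1.29, 1.29], [0.11, 2.56], [-1.05, 4.19], [0.11, 1.86], [-2.63, 2.63]. Speed limits (rad/s): [2.22, 2.22, 3.01, 3.01, 3.14, 3.14, 3.14].

### API

Orientations are given as a unit quaternion [x, y, z, w].
In Python, from plant import bot, eoat, solver, telemetry, cams, ticket gives the robot as it stands. The module is installed in compiled form; this text tells all that it offers. Calls block until the motion is done:
- bot.movep(position, orientation): joint-space move of the TCP to a pose.
- bot.servo_line(position, v=0.15, rotation=None, until_force=None): straight line of the TCP; rotation=None keeps the orientation; v is the mean speed in m/s. With until_force (N) it stops when the force on the tool has changed by that much, and returns True; else False.
- bot.move_joints(angles): joint-space move.
- eoat.ungrasp() and eoat.clamp(newtons=None): open the fingers fully, or close them until they stop; newtons is the grip in N (None keeps the last).
- bot.wait(seconds).
- solver.inverse_kinematics(position, orientation): joint angles nearest the present ones, or None.
- telemetry.sense(): the state.
- cams.snapshot(name): name is "scene" or "top"; returns a dict with "image" (384x512x3 uint8, blue, green, red), "vfov" (degrees; the focal length in pixels is half the picture's height over the tangent of half this angle, whatever the lens; pixels are square), "cx", "cy" (the principal point, pixels), "R" (3x3) and "t" (3): a world point X has camera coordinates R X + t. Camera axes: x right, y down, z forward; pixel columns grow to the right and rows downward; lengths in m; the calibration is good to about 2 mm. A picture is of the moment at which its call begins. There is no depth.
A pose or a line that the arm cannot do raises bot.PlanningError and nothing moves.
- ticket.sign_off(): hands the job in, once; it reports no verdict.
The state is a dict: "time_s": time; "joint_pos": joint angles; "joint_velocities": joint speeds; "tau": joint torques, N m; "eef_pos": TCP position; "orientation": TCP orientation; "wrist_force": force on the tool from outside, world axes, zero at the start; "moment": the same for the moment, N m; "grip_width": finger opening in m.
Only numpy, scipy, OpenCV 4.12 (cv2) and the standard library are available. Lean on these libraries where they do the work, as an engineer would, in place of code of your own. Each camera call takes 0.05 s, during which the arm holds its last target.

### The job

Squeeze the two tabs of the desiccant cartridge in the dry case's lid together, draw the cartridge straight out, and hang it by its wire bail on the hook of the spring balance so that its weight can be read. Lower it gently, never forcing the hook down to its stop, then let go and leave it hanging free and still. Leave the other things on the table where they are.

Things in the scene. Friction and masses are not known exactly. Their poses are not given: they have to be found in the camera images.
- dry_case: Low grey hard plastic case, fixed on the table, 86 mm high, two black latches and a carrying handle on its front (-x). Origin at table height straight below the centre of the cartridge port in its lid; shell from x = -98 to +74 mm (handle to -117 mm), y = -66 to +66 mm; z up.
- port (a point): Centre of the cartridge port, at the top face of its black collar, 90 mm above the table. The opening is 39 (case x) by 50 (case y) mm in the 4 mm thick collar, 74 x 82 mm, on the lid; the flat lid round it is at 86 mm; nothing else on the lid stands within 50 mm of this point.
- cartridge: White plastic desiccant cartridge, about 0.15 to 0.25 kg, snapped into the port, its axes along the case's. Origin at the centre of its flange's underside, which rests on the collar; z up. Flange 58 x 54 mm, z = 0 to 6 mm; slotted body 36 x 35 mm down to z = -62 mm, so it must rise over 62 mm to come clear. A finger pad stands up at its +y and its -y side.
- tab_left_pad (a point): Middle of the outer face of the ribbed white finger pad at the cartridge's +y side, z = 27 mm in the cartridge; the pad is 22 mm wide (x) and upright from z = 13 to 39 mm. The pads' outer faces are 58 mm apart when free, 39 to 42 mm and parallel when fully squeezed. The grip that squeezes both can also carry the cartridge.
- tab_right_pad (a point): The same for the finger pad at the cartridge's -y side.
- tab_left (a joint): Squeeze of the +y tab, rad: 0 free, 0.10 squeezed fully to its stop (a hard grip presses it to 0.12; about 2 N at the pad to begin with, 5 N at the stop); springs back by itself. The tab is an arm hinged 52 mm below the flange, with a barb that catches under the collar; the barb is clear above about 0.08. Only with both clear does the cartridge come out, straight up.
- tab_right (a joint): The same for the -y tab.
- bail (a point): Underside of the top of the steel wire bail (where a hook bears), 36 mm above the cartridge's origin on its z axis. The bail (4.4 mm wire, top at z = 41 mm) stands between the pads in the cartridge's y-z plane; its opening, 19 mm wide and clear from z = 11 to 36 mm, lets a hook pass along the cartridge's x.
- balance: Grey bench spring balance, fixed on the table. Origin at table height straight below the hook; x points from the hook back to the column, z up. Base from x = -31 to +155 mm, 88 mm wide, 12 mm high; column 44 x 54 mm centred at x = 118 mm, 125 mm high; the plunger's head above it carries the hook arm and reaches z = 173 mm, the top of the balance.
- hook (a point): Bearing point of the hook (moves with it): top of the 5 mm wire in its shallow valley, 162.5 mm high unloaded. The wire runs along the balance's x; its upturned tip, 21 mm towards -x and 8.5 mm above this point, is free, the valley's underside is 5 mm below this point, and behind the valley the wire rises 6 mm and runs level to the column. Thread a bail on from -x.
- hook_arm (a joint): How far the hook has sunk from its top stop, m: 0 unloaded, 0.030 at its lower stop; a spring of 120 N/m, lightly preloaded; the hanging cartridge takes it to about 0.011 to 0.019.
- tape_measure: Yellow tape measure, 37 x 77 x 60 mm, bystander.
- oil_can: Red oil can with a spout, 56 mm across, 137 mm high, bystander.
- bearing: Ball bearing, 52 mm across, 15 mm high, bystander.
- gear: Steel gear, 60 mm across, 21 mm high, bystander.

How it is judged:
By the outcome, as a careful person would: the job done as asked, in the order asked, and still so for the second after the job is handed in, with the robot touching nothing.
It also fails if it takes over 51 s, if anything falls off the work surface, if the arm or the gripper's body presses on something with over 40 N, if the wrist force passes 120 N, or if a joint passes its speed limit or range.

## Working session

There is one attempt and no reset: what is moved stays moved. The work goes in short steps, each a Python script; the robot and the scene stay as the last script left them, time stands still between calls to the robot, and variables do not carry over. Pictures are saved under pics/ and viewed, and the job is handed in when it is done.

```bash
mkdir -p pics; ls; python3 - <<'E'
from plant import bot, cams, telemetry
import cv2,numpy as np
s=telemetry.sense();print({k:np.round(v,3) for k,v in s.items()},bot.hold_point_z)
for n in("scene","top"):
    c=cams.snapshot(n);cv2.imwrite(f"pics/{n}0.png",c["image"]);print(n,c["vfov"],c["cx"],c["cy"],np.round(c["R"],3).tolist(),np.round(c["t"],3))
    np.savez(f"{n}0.npz",**c)
E
```

```text
pics
{'time_s': np.float64(0.0), 'joint_pos': array([ 1.024,  0.6  , -0.003,  1.6  ,  0.002,  0.943, -0.08 ]), 'joint_velocities': array([ 0.   ,  0.   , -0.   , -0.001, -0.001, -0.   ,  0.   ]), 'tau': array([-0.0000e+00, -7.7645e+01,  1.5650e+00, -2.5801e+01,  1.2000e-02,
        9.0000e-03,  0.0000e+00]), 'eef_pos': array([ 0.328, -0.646,  0.23 ]), 'orientation': array([-0.165,  0.688, -0.687,  0.164]), 'wrist_force': array([1.395, 0.608, 0.447]), 'moment': array([-0.052, -0.013, -0.   ]), 'grip_width': np.float64(0.085)} 0.0187
scene 47.21522700280457 262.71713762174994 189.87343835200258 [[-0.852, -0.523, 0.016], [-0.246, 0.373, -0.895], [0.462, -0.766, -0.447]] [0.447 0.255 1.176]
top 48.10097390823506 266.48361074742405 187.6020841210706 [[0.027, -0.999, -0.017], [-0.989, -0.024, -0.149], [0.148, 0.021, -0.989]] [-0.042  0.566  1.054]
```

View pics/scene0.png

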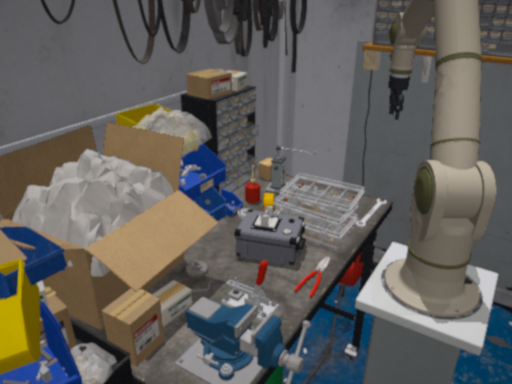

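View pics/top0.png

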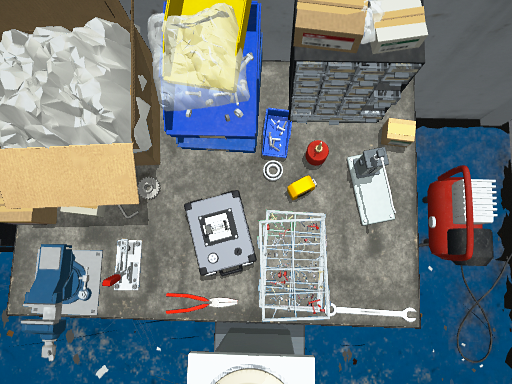

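The top view shows the case at about (218,235), with the handle end towards the robot, and the balance at about (372,187). I'll zoom in on both.

```bash
cat > h.py <<'E'
import numpy as np,cv2
def load(n): return dict(np.load(n))
def ray(c,u,v):
    f=192/np.tan(np.radians(float(c["vfov"])/2)); d=c["R"].T@np.array([(u-c["cx"])/f,(v-c["cy"])/f,1]); return -c["R"].T@c["t"],d
def onz(c,u,v,z):
    o,d=ray(c,u,v); return o+d*(z-o[2])/d[2]
def proj(c,X):
    f=192/np.tan(np.radians(float(c["vfov"])/2)); p=c["R"]@np.asarray(X)+c["t"]; return np.array([c["cx"]+f*p[0]/p[2],c["cy"]+f*p[1]/p[2]])
def tri(c1,p1,c2,p2):
    o1,d1=ray(c1,*p1);o2,d2=ray(c2,*p2); A=np.stack([d1,-d2],1); s=np.linalg.lstsq(A,o2-o1,rcond=None)[0]
    a=o1+s[0]*d1;b=o2+s[1]*d2; return (a+b)/2,np.linalg.norm(a-b)
E
python3 - <<'E'
import cv2
t=cv2.imread("pics/top0.png");s=cv2.imread("pics/scene0.png")
def crop(i,x,y,w,h,k,n): cv2.imwrite(n,cv2.resize(i[y:y+h,x:x+w],None,fx=k,fy=k,interpolation=cv2.INTER_CUBIC))
crop(t,175,180,90,100,6,"pics/c_case.png")
crop(t,335,135,75,100,6,"pics/c_bal.png")
crop(s,220,190,100,80,7,"pics/c_scase.png")
crop(s,235,135,90,80,7,"pics/c_sbal.png")
E
```

```text
(no output)
```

View pics/c_case.png

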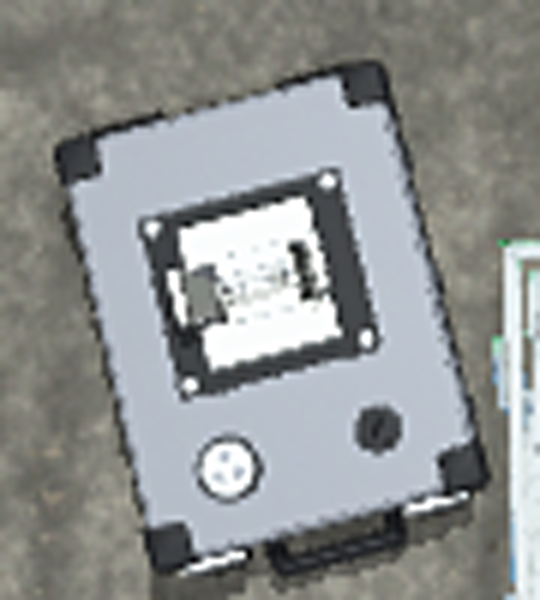

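View pics/c_bal.png

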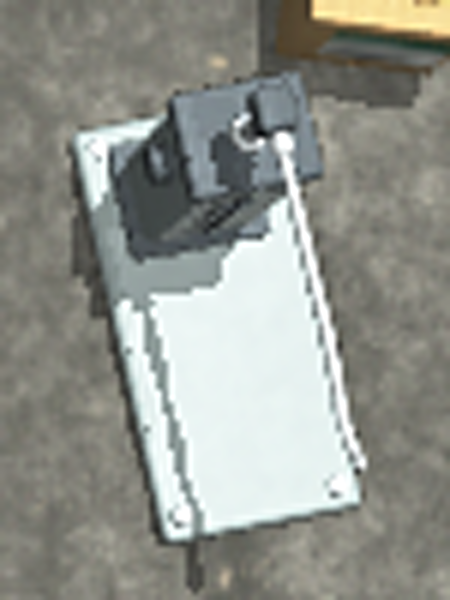

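View pics/c_scase.png

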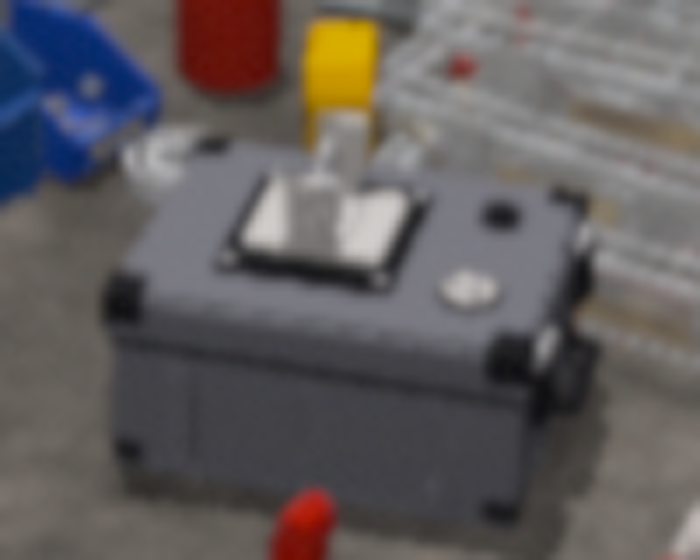

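View pics/c_sbal.png

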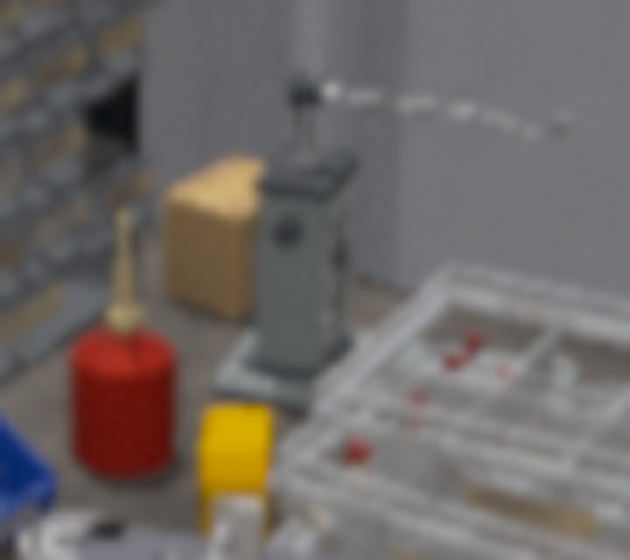

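```bash
python3 - <<'E'
from h import *
t=load("top0.npz");s=load("scene0.npz");im=t["image"]
m=(im.max(2)<75).astype(np.uint8); m[:205]=0;m[250:]=0;m[:,:192]=0;m[:,245:]=0
n,l,st,ce=cv2.connectedComponentsWithStats(m); print(st[:, :].tolist())
def u6(p,x0,y0,k=6): return ((p[0]+.5)/k-.5+x0,(p[1]+.5)/k-.5+y0)
sc=[onz(t,*u6(p,175,180),.091) for p in[(152,228),(330,181),(368,339),(190,385)]]
sc=np.array(sc);print(np.round(sc,4),"centre",sc.mean(0).round(4))
e=[sc[0]-sc[3],sc[1]-sc[2]];print([np.degrees(np.arctan2(a[1],a[0])) for a in e]); e=[sc[0]-sc[1],sc[3]-sc[2]];print([np.degrees(np.arctan2(a[1],a[0]))-90 for a in e],[np.linalg.norm(a) for a in e])
i=1+np.argmax(st[1:,4]); pts=np.argwhere(l==i)[:,::-1]
P=np.array([onz(t,u,v,.09)[:2] for u,v in pts]); r=cv2.minAreaRect((P*1000).astype(np.float32));print("collar rect",r)
# lid (86 mm) : lilac + dark corners -> corners by eye
lid=np.array([onz(t,*u6(p,175,180),.086) for p in[(55,150),(380,62),(488,482),(152,568)]]);print("lid",lid.round(4)); 
# balance base
b=np.array([onz(t,*u6(p,335,135),.012) for p in[(72,138),(165,543),(360,503)]]);print("base",b.round(4))
d=b[0]-b[1];yaw=np.arctan2(d[1],d[0]);print("yaw",np.degrees(yaw),np.linalg.norm(d),np.linalg.norm(b[1]-b[2]))
d2=b[1]-b[2];print("yaw2",np.degrees(np.arctan2(d2[1],d2[0]))-90)
ex=np.array([np.cos(yaw),np.sin(yaw)]); print("hook xy from base",(b[1]+b[2])[:2]/2+ex*.031)
tip=tri(t,u6((362,464),335,135),s,u6((560,123),235,135,7));print("tip",tip, "hook from tip",tip[0][:2]+ex*.021, "tip z plane",onz(t,*u6((362,464),335,135),.1715))
ph=onz(t,*u6((285,143),335,135),.1685);tp=onz(t,*u6((358,455),335,135),.168);dd=ph-tp;print("wire yaw",np.degrees(np.arctan2(dd[1],dd[0])))
pads=[tri(t,u6(p,175,180),s,u6(q,220,190,7)) for p,q in[((203,265),(313,185)),((295,245),(342,115))]];print(pads)
E
```

```text
[[0, 0, 512, 384, 196279], [242, 205, 2, 4, 4], [199, 210, 39, 36, 293], [243, 210, 1, 1, 1], [244, 214, 1, 1, 1], [223, 221, 3, 4, 7], [225, 226, 2, 1, 2], [225, 228, 2, 2, 3], [212, 233, 1, 1, 1], [237, 237, 1, 1, 1], [192, 239, 2, 6, 6], [205, 245, 1, 1, 1], [194, 247, 1, 3, 3], [235, 248, 5, 2, 6]]
[[0.4826 0.1298 0.091 ]
 [0.5034 0.0589 0.091 ]
 [0.4405 0.0412 0.091 ]
 [0.4204 0.1115 0.091 ]] centre [0.4617 0.0854 0.091 ]
[np.float64(16.4338860710815), np.float64(15.747089805871633)]
[np.float64(16.336894954565253), np.float64(15.958993351756433)] [np.float64(0.0739260230764023), np.float64(0.0731456847267932)]
collar rect ((461.3552551269531, 85.619384765625), (72.0409164428711, 80.94969940185547), 16.3961181640625)
lid [[ 0.5136  0.1718  0.086 ]
 [ 0.553   0.041   0.086 ]
 [ 0.3855 -0.0083  0.086 ]
 [ 0.3482  0.1239  0.086 ]]
base [[ 0.6568 -0.2361  0.012 ]
 [ 0.4801 -0.2759  0.012 ]
 [ 0.4994 -0.3594  0.012 ]]
yaw 12.664623634592031 0.18111558346385973 0.08572061508636672
yaw2 13.040660050082806
hook xy from base [ 0.51999708 -0.31081075]
tip (array([ 0.50219696, -0.317149  ,  0.16572197]), np.float64(0.0030066131480600104)) hook from tip [ 0.52268604 -0.31254488] tip z plane [ 0.50025375 -0.31617729  0.1715    ]
wire yaw 12.281460326523577
[(array([0.46309416, 0.10266819, 0.11730558]), np.float64(0.007957086110884188)), (array([0.47128229, 0.06561495, 0.13044972]), np.float64(0.007133503453048419))]
```

```bash
cat >> h.py <<'E'
from scipy.spatial.transform import Rotation as Ro
CASE=np.array([.4615,.0855]);CY=np.radians(16.2);BAL=np.array([.5203,-.3115]);BY=np.radians(12.6)
def q(yaw,flip=1):  # tool y down, tool z along +-(local y)
    y=np.array([0,0,-1.]);z=flip*np.array([-np.sin(yaw),np.cos(yaw),0]);x=np.cross(y,z)
    return Ro.from_matrix(np.stack([x,y,z],1)).as_quat()
E
python3 - <<'E'
from h import *
from plant import solver,telemetry
s=telemetry.sense();print(Ro.from_quat(s["orientation"]).as_matrix().round(2))
ex=np.array([np.cos(BY),np.sin(BY)])
for f in(1,-1):
  for p,y in[((*CASE,.3),CY),((*CASE,.1),CY),((*CASE,.28),CY),((*(BAL-.07*ex),.27),BY),((*BAL,.15),BY)]:
    r=solver.inverse_kinematics(p,q(y,f));print(f,None if r is None else np.round(r,2))
t=load("top0.npz");print(onz(t,328,215,.05),onz(t,328,315,.05))
E
```

```text
[[-0.89 -0.    0.45]
 [-0.45  0.   -0.89]
 [ 0.   -1.   -0.  ]]
1 [ 0.53  0.37 -1.08  2.04  0.4   0.96  1.09]
1 [ 0.14  0.59 -0.63  2.26  0.74  0.5   0.78]
1 [ 0.5   0.39 -1.05  2.07  0.43  0.92  1.06]
1 [ 1.11  0.46 -0.83  1.91  0.42  0.95  1.88]
1 [ 0.93  0.66 -0.74  1.92  0.61  0.8   1.64]
-1 [-0.04  0.22 -0.32  2.07  0.09  0.87 -1.7 ]
-1 [-0.33  0.52  0.04  2.29 -0.07  0.33 -1.52]
-1 [-0.07  0.24 -0.29  2.09  0.09  0.82 -1.7 ]
-1 [ 0.49  0.35  0.04  1.95 -0.02  0.84 -0.81]
-1 [ 0.41  0.56  0.05  1.95 -0.04  0.63 -0.86]
[ 0.50044104 -0.18350445  0.05      ] [ 0.25848128 -0.18497045  0.05      ]
```

```bash
python3 - <<'E'
from h import *
from plant import bot,telemetry,cams
bot.movep((*CASE,.22),q(CY,-1)); print(telemetry.sense()["time_s"])
bot.servo_line((*CASE,.15),v=.1)
s=telemetry.sense();print(s["time_s"],s["eef_pos"].round(4),s["grip_width"],s["wrist_force"].round(2))
for n in("top","scene"):
  c=cams.snapshot(n);np.savez(n+"1.npz",**c)
  u,v=proj(c,(*CASE,.13)).astype(int);k=c["image"][v-40:v+40,u-50:u+50];cv2.imwrite(f"pics/{n}1.png",cv2.resize(k,None,fx=7,fy=7,interpolation=cv2.INTER_CUBIC));print(u-50,v-40)
E
```

```text
2.7333
3.5833 [0.4617 0.0855 0.1503] 0.0854412680748652 [-1.03 -0.87 -0.39]
165 185
216 169
```

View pics/scene1.png

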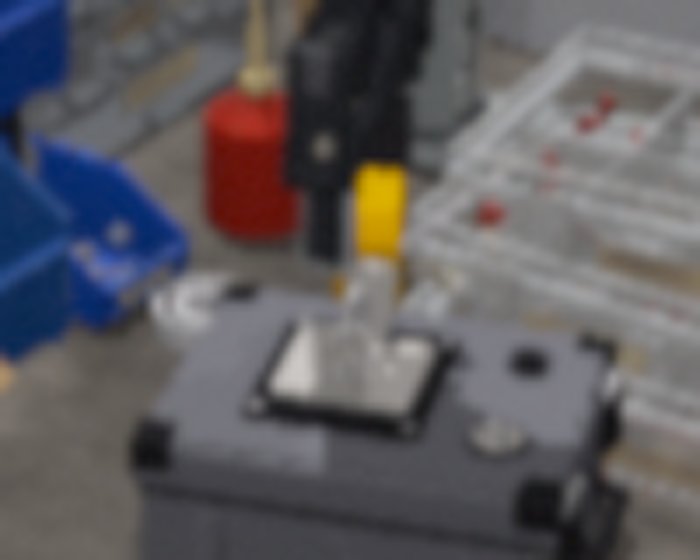

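View pics/top1.png

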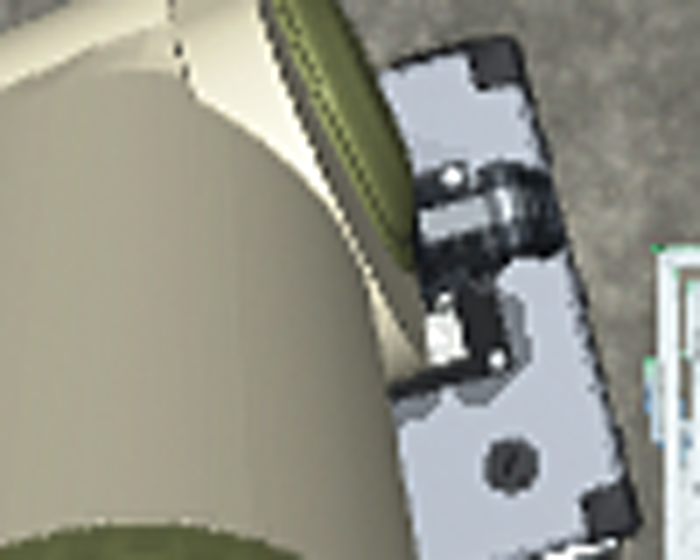

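The fingers straddle the cartridge: the near finger's tip is at crop (325,250), above the pad at (375,290). Next I'll descend and squeeze.

```bash
python3 - <<'E'
from h import *
from plant import bot,telemetry,cams,eoat
f=telemetry.sense
def show(l): s=f();print(l,round(s["time_s"],2),s["eef_pos"].round(4),round(s["grip_width"],4),s["wrist_force"].round(2))
print(bot.servo_line((*CASE,.1015),v=.06,until_force=8)); show("down")
eoat.clamp(20);show("clamp20")
eoat.clamp(35);show("clamp35")
for n in("scene",):
  c=cams.snapshot(n)
  u,v=proj(c,(*CASE,.13)).astype(int);k=c["image"][v-40:v+40,u-50:u+50];cv2.imwrite(f"pics/{n}2.png",cv2.resize(k,None,fx=7,fy=7,interpolation=cv2.INTER_CUBIC))
E
```

```text
False
down 4.64 [0.4616 0.0855 0.1016] 0.0852 [-0.51 -0.5   0.23]
clamp20 5.12 [0.462  0.0857 0.1022] 0.0401 [-0.69  0.61  8.69]
clamp35 5.33 [0.462  0.0857 0.1025] 0.0388 [-2.35 -0.68 12.75]
```

View pics/scene2.png

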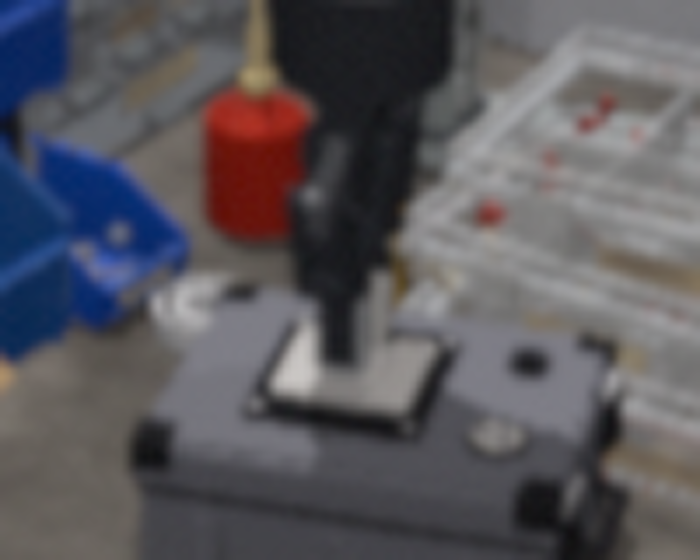

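The squeeze reads 38.8 mm wide, so both tabs are at their stops, and the finger sits at crop (340,335) centred on the near pad. Next I'll draw it straight up.

```bash
python3 - <<'E'
from h import *
from plant import bot,telemetry,cams,eoat
f=telemetry.sense
def show(l): s=f();print(l,round(s["time_s"],2),s["eef_pos"].round(4),round(s["grip_width"],4),s["wrist_force"].round(2))
p=f()["eef_pos"]
print(bot.servo_line((*CASE,.112),v=.03,until_force=30)); show("up1")
print(bot.servo_line((*CASE,.26),v=.08,until_force=30)); show("up2")
F=[]
for i in range(15): bot.wait(.03);F.append(f()["wrist_force"])
print(np.mean(F,0),np.std(F,0))
for n in("scene",):
  c=cams.snapshot(n);np.savez("scene3.npz",**c)
  u,v=proj(c,(*CASE,.25)).astype(int);print(u-50,v-40);k=c["image"][v-40:v+40,u-50:u+50];cv2.imwrite(f"pics/{n}3.png",cv2.resize(k,None,fx=7,fy=7,interpolation=cv2.INTER_CUBIC))
E
```

```text
False
up1 5.88 [0.4615 0.0855 0.1121] 0.0381 [-0.75 -0.85 -1.18]
False
up2 7.88 [0.4613 0.0855 0.2596] 0.0383 [ 0.46 -0.26 -1.92]
[ 0.20048369  0.31419202 -1.79976538] [0.474911   0.6740979  0.58835406]
217 131
```

View pics/scene3.png

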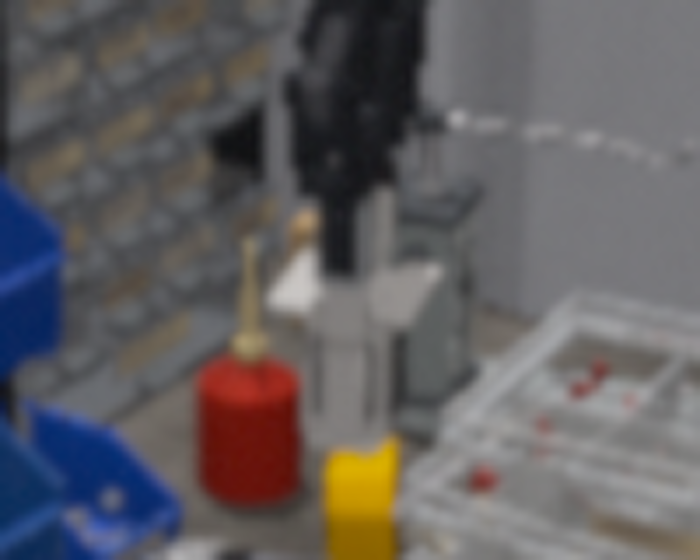

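```bash
python3 - <<'E'
from h import *
c=load("scene3.npz");im=c["image"];R=np.array([[np.cos(CY),-np.sin(CY)],[np.sin(CY),np.cos(CY)]])
k=cv2.resize(im[131:211,217:317],None,fx=7,fy=7,interpolation=cv2.INTER_CUBIC)
def cp(x,y,z): 
    g=R@np.array([x,y])+np.array([.4613,.0855]);u=proj(c,(*g,z+.2473)); return tuple(((u-[217,131]+.5)*7-.5).round().astype(int).tolist())
for sx in(-1,1):
  for sy in(-1,1):
    cv2.circle(k,cp(.029*sx,.027*sy,.006),3,(0,255,0),1);cv2.circle(k,cp(.029*sx,.027*sy,0),3,(0,0,255),1);cv2.circle(k,cp(.018*sx,.0175*sy,-.062),3,(255,0,0),1)
    cv2.circle(k,cp(.011*sx,.0195*sy,.039),3,(255,0,255),1)
cv2.imwrite("pics/scene3o.png",k)
E
```

```text
(no output)
```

View pics/scene3o.png

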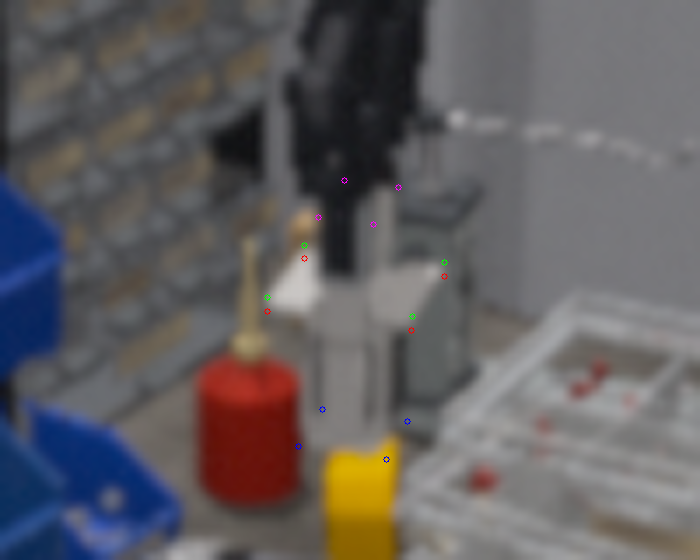

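The cartridge is out and hanging straight in the grip. The flange corners at (270,300) and (440,265) match my projection to within about 2 mm, so there was no slip. Next is the pre-thread pose.

```bash
python3 - <<'E'
from h import *
from plant import bot,telemetry,cams,eoat
f=telemetry.sense
def show(l): s=f();print(l,round(s["time_s"],2),s["eef_pos"].round(4),round(s["grip_width"],4),s["wrist_force"].round(2))
ex=np.array([np.cos(BY),np.sin(BY)]);P=BAL-.075*ex
bot.movep((*P,.27),q(BY,-1));show("pre")
bot.servo_line((*P,.153),v=.1);show("low")
for n in("scene","top"):
  c=cams.snapshot(n);np.savez(n+"4.npz",**c)
  u,v=proj(c,(*BAL,.16)).astype(int);print(u-50,v-40);k=c["image"][v-40:v+40,u-50:u+50];cv2.imwrite(f"pics/{n}4.png",cv2.resize(k,None,fx=7,fy=7,interpolation=cv2.INTER_CUBIC))
E
```

```text
pre 9.96 [ 0.4479 -0.3265  0.27  ] 0.0382 [-0.35  0.2  -1.88]
low 11.28 [ 0.4474 -0.3281  0.1535] 0.0383 [ 0.03 -0.06 -1.32]
259 113
341 163
```

View pics/scene4.png

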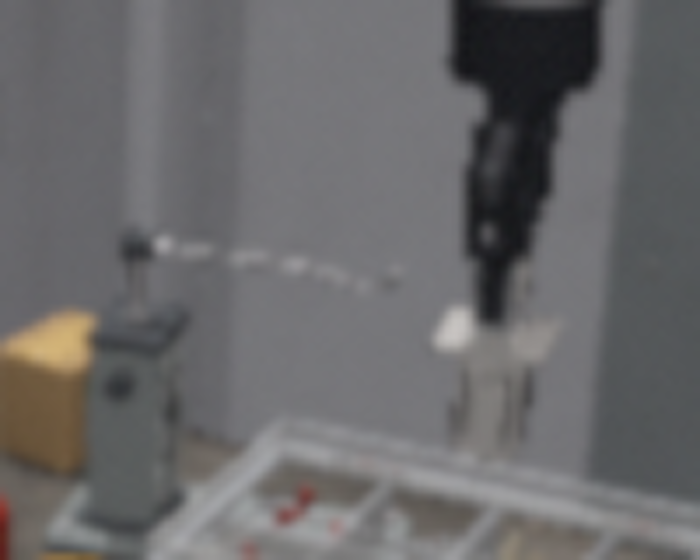

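View pics/top4.png

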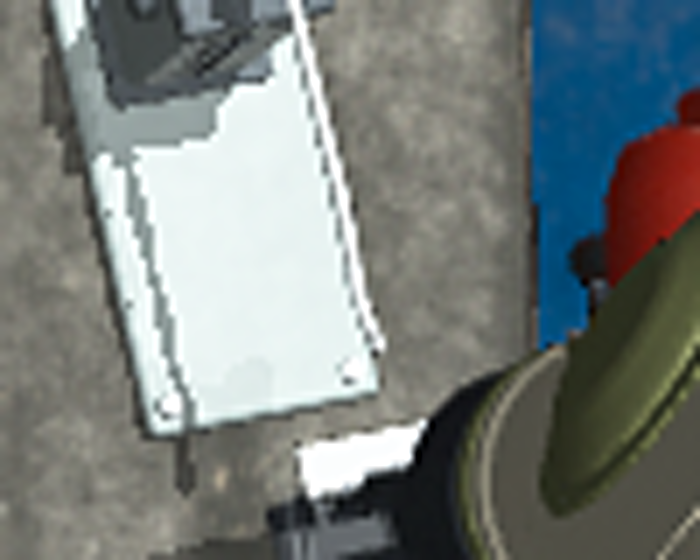

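The top view shows the flange's far-left corner at crop (298,452) and the hook tip at (380,350). Now a quick numeric check, then I'll thread it.

```bash
python3 - <<'E'
from h import *
from plant import bot,telemetry,cams,eoat
f=telemetry.sense
def show(l): s=f();print(l,round(s["time_s"],2),s["eef_pos"].round(4),round(s["grip_width"],4),s["wrist_force"].round(2))
c=load("top4.npz");ex=np.array([np.cos(BY),np.sin(BY)]);ey=np.array([-ex[1],ex[0]])
w=onz(c,(298.5)/7-.5+341,452.5/7-.5+163,.147)[:2]-f()["eef_pos"][:2];print("flange corner local",w@ex,w@ey)
w=onz(c,(378.5)/7-.5+341,350.5/7-.5+163,.171)[:2]-BAL;print("tip local",w@ex,w@ey)
for d in(.04,.02,.0):
    r=bot.servo_line((*(BAL-d*ex),.153),v=.05,until_force=4);show(("thread",d,r))
    if r:break
for n in("scene","top"):
  c=cams.snapshot(n);np.savez(n+"5.npz",**c)
  u,v=proj(c,(*BAL,.16)).astype(int);k=c["image"][v-40:v+40,u-50:u+50];cv2.imwrite(f"pics/{n}5.png",cv2.resize(k,None,fx=7,fy=7,interpolation=cv2.INTER_CUBIC))
E
```

```text
flange corner local 0.02666037118949096 0.026948076095415274
tip local -0.02183236779322374 0.0007490390968296454
('thread', 0.04, False) 12.22 [ 0.4809 -0.3202  0.1529] 0.0383 [ 0.38  0.56 -2.16]
('thread', 0.02, False) 12.78 [ 0.5008 -0.3157  0.1529] 0.0382 [ 0.04  0.57 -1.59]
('thread', 0.0, False) 13.32 [ 0.5204 -0.3114  0.1529] 0.0385 [-0.75  0.18 -1.66]
```

View pics/scene5.png

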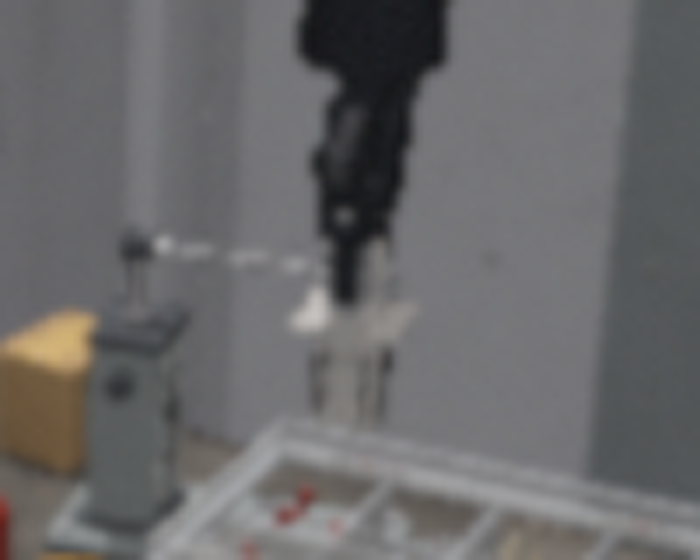

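View pics/top5.png

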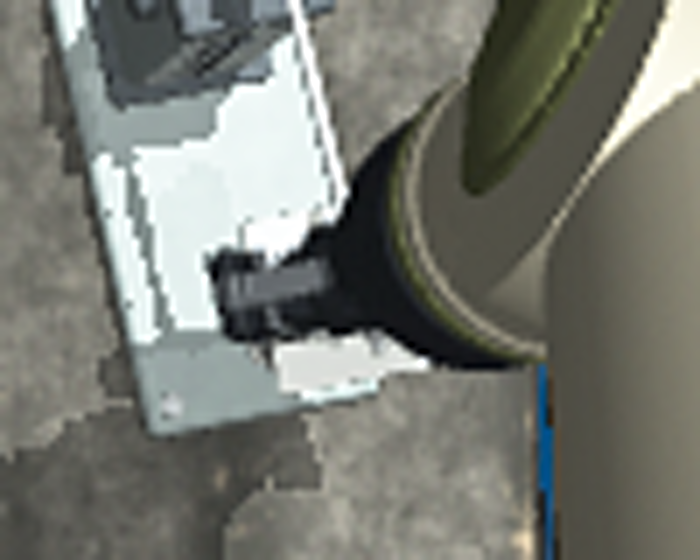

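Threaded with no contact: the wire enters between the fingers at (305,265) and the plunger head is unmoved at (135,245). I'll lower in steps and average the force at each.

```bash
python3 - <<'E'
from h import *
from plant import bot,telemetry,cams,eoat
f=telemetry.sense
def avg(n=25):
    F=[]
    for i in range(n): bot.wait(.02);F.append(f()["wrist_force"])
    return np.mean(F,0).round(2)
print(avg(40))
for z in(.1430,.1335,.1300,.1270,.1255):
    r=bot.servo_line((*BAL,z),v=.02,until_force=5);s=f();print(z,r,s["eef_pos"].round(4),avg(),round(f()["time_s"],2))
    if r:break
c=cams.snapshot("scene");np.savez("scene6.npz",**c)
u,v=proj(c,(*BAL,.16)).astype(int);k=c["image"][v-40:v+40,u-50:u+50];cv2.imwrite(f"pics/scene6.png",cv2.resize(k,None,fx=7,fy=7,interpolation=cv2.INTER_CUBIC))
E
```

```text
[ 0.12  0.02 -1.88]
0.143 False [ 0.5203 -0.3115  0.1429] [-0.    0.17 -1.88] 15.16
0.1335 False [ 0.5204 -0.3115  0.1335] [ 0.34 -0.07 -1.01] 16.2
0.13 False [ 0.5203 -0.3115  0.1298] [ 0.33 -0.13 -0.69] 16.94
0.127 False [ 0.5203 -0.3116  0.1268] [ 0.29 -0.61 -0.39] 17.66
0.1255 False [ 0.5203 -0.3115  0.1254] [ 0.54 -0.79 -0.1 ] 18.32
```

View pics/scene6.png

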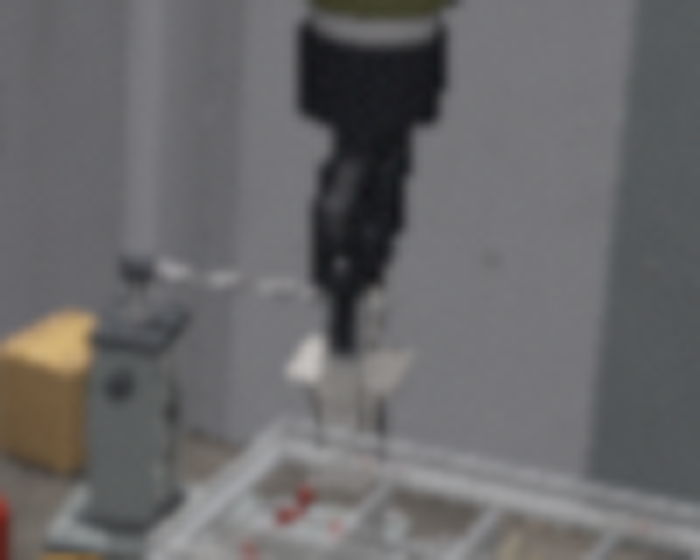

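The hook has sunk with the bail to about 13 mm, the head now being at (135,268), and it carries nearly all the weight. Now I'll release.

```bash
python3 - <<'E'
from h import *
from plant import bot,telemetry,cams,eoat
f=telemetry.sense
eoat.ungrasp();s=f();print(round(s["time_s"],2),s["grip_width"],s["wrist_force"].round(2))
bot.wait(1.5)
for n in("scene","top"):
  c=cams.snapshot(n)
  u,v=proj(c,(*BAL,.16)).astype(int);k=c["image"][v-40:v+40,u-50:u+50];cv2.imwrite(f"pics/{n}7.png",cv2.resize(k,None,fx=7,fy=7,interpolation=cv2.INTER_CUBIC))
E
```

```text
18.9 0.08525638708730028 [-0.12 -0.3  -0.5 ]
```

View pics/scene7.png

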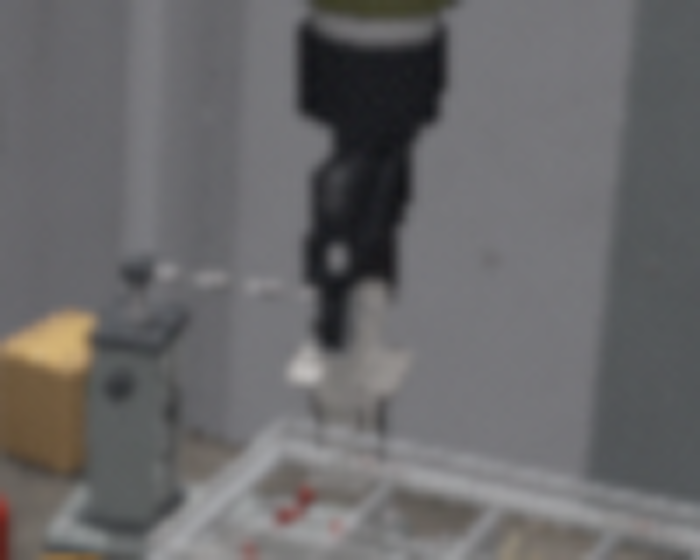

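View pics/top7.png

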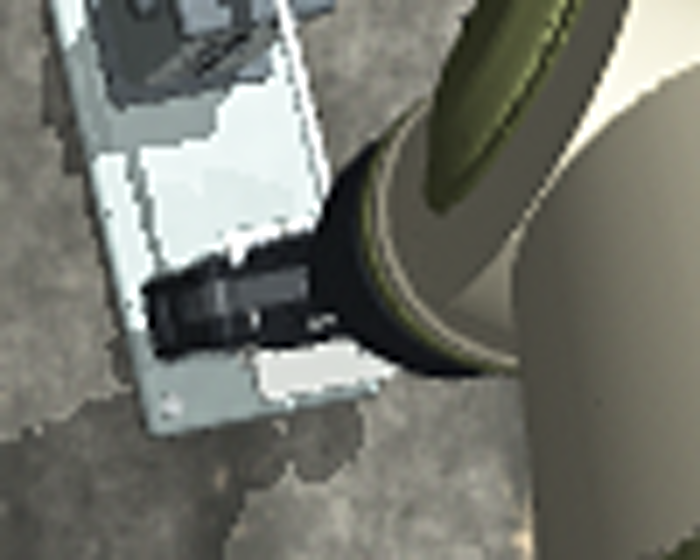

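The cartridge is hanging freely, with the flange at (350,365), level, and the head at (135,272). I'll retract straight up.

```bash
python3 - <<'E'
from h import *
from plant import bot,telemetry,cams,eoat
f=telemetry.sense
print(bot.servo_line((*BAL,.25),v=.06,until_force=4))
s=f();print(round(s["time_s"],2),s["eef_pos"].round(3),s["wrist_force"].round(2))
ex=np.array([np.cos(BY),np.sin(BY)])
bot.servo_line((*BAL,.31),v=.15)
bot.movep((.44,-.05,.36),q(BY,-1))
bot.wait(2)
ims=[]
for j in range(3):
  for n in("scene","top"):
    c=cams.snapshot(n);ims.append(c)
    u,v=proj(c,(*BAL,.14)).astype(int);k=c["image"][v-40:v+40,u-50:u+50]
    if j==2: cv2.imwrite(f"pics/{n}8.png",cv2.resize(k,None,fx=7,fy=7,interpolation=cv2.INTER_CUBIC));cv2.imwrite(f"pics/{n}8f.png",c["image"])
    if j: print(n,cv2.absdiff(c["image"],ims[-3]["image"])[v-30:v+40,u-40:u+40].max())
  bot.wait(.4)
print(f()["time_s"])
E
```

```text
False
22.73 [ 0.52  -0.311  0.25 ] [ 0.44  0.4  -0.73]
scene 4
top 6
scene 3
top 7
27.85
```

View pics/scene8.png

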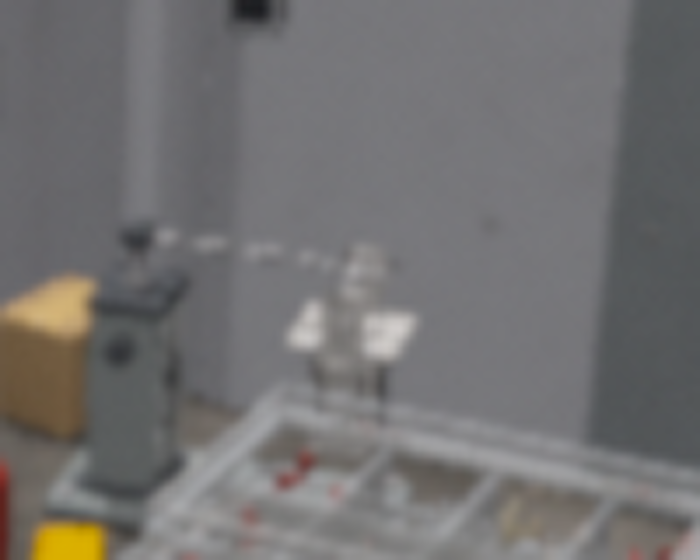

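View pics/top8.png

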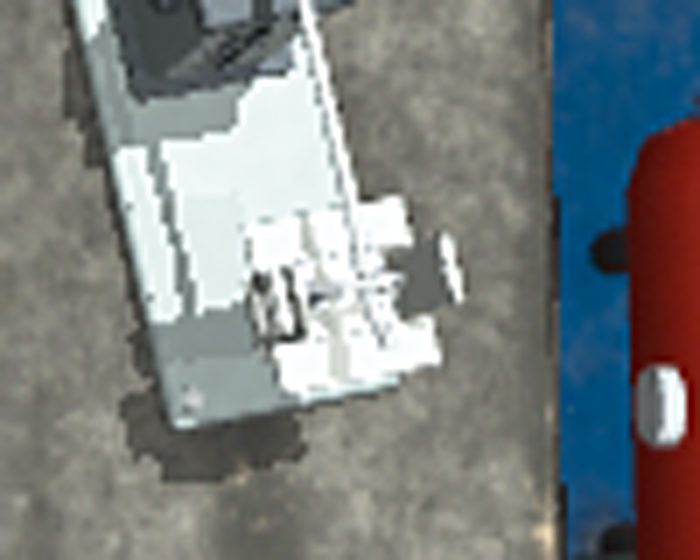

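View pics/top8f.png

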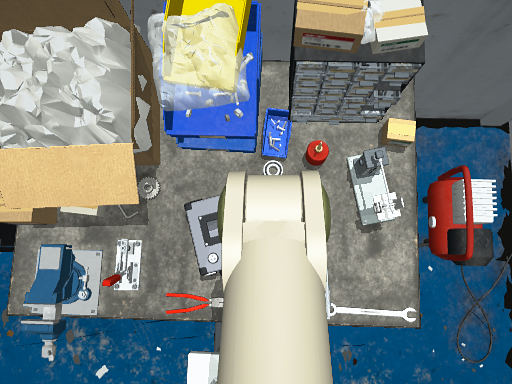

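The cartridge hangs level and still on the hook, with the wire passing through the bail at top crop (360,290). The visible bystanders are unmoved and the arm is clear.

```bash
python3 -c "
from plant import ticket,bot
bot.wait(1); ticket.sign_off()"
```

```text
the job is handed in; nothing more can be done
```

The cartridge is out of the case and hanging free and still by its bail on the balance hook. I handed the job in at about 29 s of the 51 s allowed.

- **Squeeze and draw:** the grip closed to 38–39 mm, which puts both tabs at their stops. The cartridge then came straight up with no force guard tripping.
- **Hanging:** I threaded the bail onto the hook from -x without any contact and lowered it in steps. I let go with the hook about 13 mm down, well short of its 30 mm stop. By then the hook carried all but about 0.1 N of the cartridge's roughly 1.8 N.
- **Last checks:**
  - Three pairs of pictures over about a second showed no motion at the hook.
  - The gripper is open and well clear.
  - The oil can, bearing and gear look unmoved in the top view. The tape measure was hidden by the arm there, and I only saw it in the side view, apparently undisturbed.
  - No check failed or disagreed.

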